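Sort the coasters by how their bases drag

ROBOT

A 6-joint arm with a two-finger parallel gripper is mounted at the origin on the work surface. World frame = base frame: x ahead of the robot, y to its left, z up, the work surface at z = 0. Lengths are in mm, angles in degrees, forces in N, time in s.
With the tool pointing down it reaches from about 300 to 850 mm from the base axis. Payload 4.2 kg.
Tool frame: the origin (TCP) lies at the very end of the fingers, on their centre line; the grasp point (between the pads) lies 19 mm behind it; z points along the fingers, x is the direction in which the jaws open and shut, and the axes are right-handed (so a half turn about z gives the same grasp; the last joint's range is limited). The gripper opens to 91 mm and grips with 3 to 60 N. Pads are 32 mm wide; open, the fingers measure 118 mm over their backs; the gripper's body (76 mm by 178 mm) begins 60 mm behind the grasp point.
Start: joints at [69.213, 18.312, 89.639, -0, 72.044, -1.146], TCP at [193.275, 541.561, 213.976] pointing down, gripper open.
Joint ranges: [-177.97, 177.97], [-48.28, 115.42], [12.27, 149.76], [-77.06, 257.06], [2.81, 150.46], [-146.56, 146.56]. Speed limits (degrees/s): [147.25, 147.25, 180, 180, 180, 180].

INTERFACE

Orientations are given as [roll, pitch, yaw] about the fixed x, y, z axes, in that order (R = Rz(yaw) Ry(pitch) Rx(roll)).
In Python, from workcell import env gives the robot as it stands.
- The arm moves only by the tool servo_tool, never from a script. Its argument "plan" is a list of rows, each a list of 3 entries, a list of its own where there are three numbers: the turn, a rotation vector about the tool's x, y, z in degrees, then the shift along the tool's x, y, z in mm, then the finger opening in mm, from 0 to 91.2. In form: [[[ax, ay, az], [dx, dy, dz], claw], ...]. A call has exactly 10 rows; each row shifts and turns the pose as measured when the row begins, along the tool's axes as they then stand; what a row does not reach is not made up. A row lasts 1/8 s, in which the tool goes at most 62.5 mm and 10.7 degrees, less where a joint would pass 70% of its speed; a pose out of reach is approached as far as the arm can. A call with a gripper value outside its range is refused whole. The fingers move at their own pace and stop on an object; "squeeze" is the grip in N (left out, the last holds). Time passes only in rows, so rows that do not move let the fingers close, or fill a call up. It gives the time, the measured TCP pose, the force and the opening at its end, in the units of the state.
- env.state(): the state, without advancing time (a new reading comes with each control period).
- env.grab_frame(name): name is "scene" or "top" or "wrist"; returns a dict with "pixels" (420x560x3 uint8, red, green, blue), "intrinsics" (3x3 intrinsics, pixels), "eye" and "attitude" of the camera in the world. Camera axes: x right, y up, looking along -z (the intrinsics and any distortion apply to the point x, -y, -z); pixel columns grow to the right and rows downward; lengths in mm; the calibration is good to about 2 mm. A picture is of the moment at which its call begins. There is no depth.
- env.job_done(): hands the job in, once; it reports no verdict.
The state is a dict: "time_s": time; "qpos": joint angles; "qvel": joint speeds; "effort": joint torques, N m; "ee_pos": TCP position; "ee_rot": TCP orientation; "force": force on the tool from outside, world axes, zero at the start; "torque": the same for the moment, N m; "gripper_width": finger opening in mm.
Only numpy, scipy, OpenCV 4.12 (cv2) and the standard library are available. Lean on these libraries where they do the work, as an engineer would, in place of code of your own. Each camera call takes 0.05 s, during which the arm holds its last target.

TASK

The three cast-iron coasters look alike, but only one still has a grippy base; the other two have gone hard and slick. Slide each one about 6 cm across the counter before picking it up, to feel how hard it drags; then set the grippy one flat on the empty end of the aluminium tray and both slick ones flat in the open plastic tub. Set them down rather than drop them, and leave the bowls, tongs, bottle and everything else where they are.

Things in the scene. Friction and masses are not known exactly. Their poses are not given: they have to be found in the camera images.
- coaster_a_mid (a point): One of three cast-iron coasters that look exactly alike: square slab 64 x 64 mm, 22 mm tall over all (the lowest 4 mm a dark base 58 mm square), about 580 g (0.85 to 1.15 times that). The point is its centre, 11 mm above its underside; x and y along its sides, z up. The letters are mere labels: any coaster may be the grippy one.
- coaster_b_mid (a point): Coaster like coaster_a_mid in look, size, point and axes. Pushed freely over the counter, the one grippy coaster needs about 4 to 8 N sideways (more if the finger also bears down on it), the two slick ones about 0.4 to 1 N each.
- coaster_c_mid (a point): Coaster like coaster_a_mid in look, size, point and axes. The three start flat on the counter in lanes about 125 mm apart in y, in any order, their sides turned up to 0.3 rad from the world axes, each with about 100 mm of free counter beyond it in +x.
- tray: Shallow aluminium tray fixed to the counter, outside 220 mm along its x, 150 mm along its y; rim 14 mm high, walls and floor 3 mm. Origin: centre of its underside. A dipping bowl stands at its +x end (x about +55 mm); the end at negative x (about x = -50 mm) is empty.
- tub: White plastic storage tub fixed to the counter, open at the top, outside 150 mm along its x, 250 mm along its y, 50 mm high, walls and floor 3 mm. Origin: centre of its underside; its y lies roughly along world x. Its lid, hinged on its +x rim, stands open there, 150 mm tall, leaning outward. Two coasters fit side by side at y = -55 and +55 mm; stacked is fine too.
- bowl_tray: White ceramic dipping bowl, 80 mm across, 34 mm high, standing on the +x end of the tray; origin at the centre of its underside. To be left alone.
- bowl_counter: Same bowl standing on the counter beyond the coasters. To be left alone.
- tongs: Steel tongs, about 190 mm long and 17 mm high, lying beyond the coasters roughly along world y; origin near the middle. To be left alone.
- bottle: Small glass bottle, 44 mm across, 110 mm tall, standing on an 80 mm high steel rack at the far right; origin at the centre of its underside. To be left alone.
Not all that is in view belongs to the job. What is shaped like the part that bears coaster_c_mid but green or orange is not meant.

How it is judged:
By the outcome, as a careful person would: the job done as asked, in the order asked, and still so for the second after the job is handed in, with the robot touching nothing.
It also fails if it takes over 72 s, if anything falls off the work surface, if the arm or the gripper's body presses on something with over 40 N, if the wrist force passes 120 N, or if a joint passes its speed limit or range.

## Working session

There is one attempt and no reset: what is moved stays moved. The work goes in short steps, Python scripts to look and compute and a tool call to move; the robot and the scene stay as the last step left them, time stands still between calls to the robot, and variables do not carry over. Pictures are saved under pics/ and viewed, and the job is handed in when it is done.

Besides the shell and the picture viewer there is one more tool, called after "Request:" as name([rows], argument=value, ...), one row to a line, values as JSON. servo_tool: Moves the arm, as the interface text tells. Its arguments: {"type":"object","properties":{"plan":{"type":"array"},"squeeze":{"type":"number"}},"required":["plan"]}

```bash
ls; mkdir -p pics
python3 - <<'E'
from workcell import env
import cv2
print(env.state())
for n in ["scene","top","wrist"]:
    f=env.grab_frame(n); cv2.imwrite(f"pics/{n}0.png",f["pixels"][:,:,::-1]); print(n,f["intrinsics"],f["eye"],f["attitude"],[k for k in f])
E
```

```text
pics
{'time_s': 0.0, 'qpos': array([ 6.92120886e+01,  1.83524810e+01,  8.97056488e+01, -2.19724213e-03,
        7.20430253e+01, -1.14416997e+00]), 'qvel': array([ 0.04327875,  0.04188598,  0.05621311, -0.0205098 , -0.07708018,
        0.01496464]), 'effort': array([ 1.30279866e-03, -4.12465096e+01, -2.31972027e+01,  7.29595008e-02,
        4.58155631e-02, -1.57788577e-04]), 'ee_pos': array([193.11696628, 541.07539922, 213.11698523]), 'ee_rot': array([1.79999931e+02, 1.01176574e-01, 7.03569378e+01]), 'force': array([0.96829683, 0.06930049, 0.19599779]), 'torque': array([-0.02243258, -0.01269297,  0.00212103]), 'gripper_width': 91.33278136139234}
scene [[409.2798265    0.         283.93217357]
 [  0.         409.2798265  217.73963818]
 [  0.           0.           1.        ]] [917.33679503 625.93179096 797.45859495] [ 45.90233866  -0.6153346  149.50110932] ['pixels', 'intrinsics', 'eye', 'attitude']
top [[422.96507254   0.         281.63152018]
 [  0.         422.96507254 205.58554296]
 [  0.           0.           1.        ]] [478.52888759   4.23511485 958.36839977] [  4.78348047  -0.18710543 -91.16198198] ['pixels', 'intrinsics', 'eye', 'attitude']
wrist [[337.64684552   0.         277.79361596]
 [  0.         337.64684552 204.10838846]
 [  0.           0.           1.        ]] [132.24808376 563.68323997 382.84179497] [-13.5659538    0.07185935  70.31161521] ['pixels', 'intrinsics', 'eye', 'attitude']
```

View pics/top0.png

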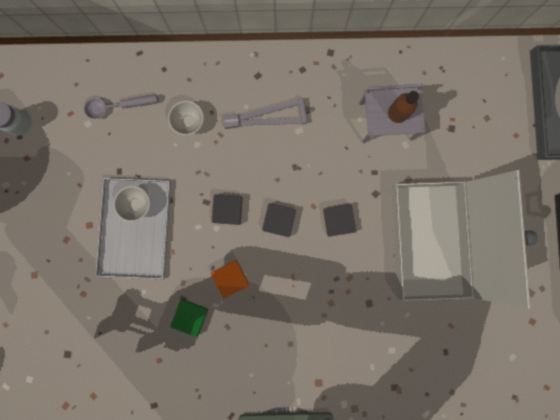

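View pics/scene0.png

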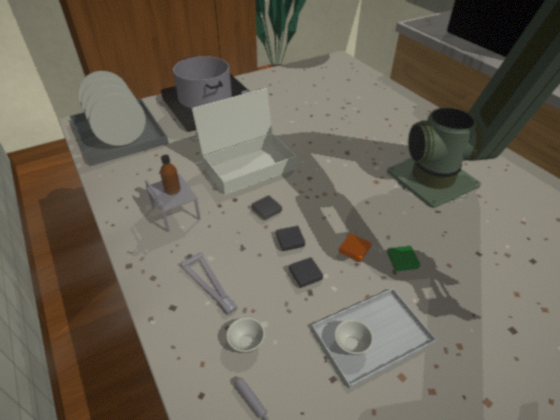

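View pics/wrist0.png

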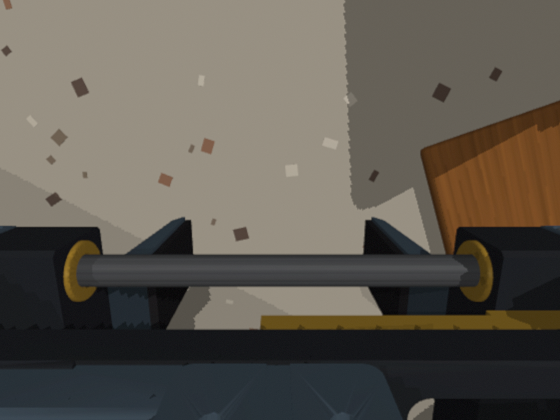

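The top view shows three dark coasters near (228,209), (279,219) and (340,220). The tray is at (135,228) with its bowl at (132,203), the tub at (433,240) with its lid to the right, and orange and green decoys at (230,279) and (189,318). Next I'll measure them.

```bash
cat > h.py <<'E'
from workcell import env
import cv2, numpy as np
from scipy.spatial.transform import Rotation as Ro
def cast(f,px,z):
    K=f["intrinsics"];px=np.atleast_2d(np.array(px,float))
    d=np.c_[(px[:,0]-K[0,2])/K[0,0],-(px[:,1]-K[1,2])/K[1,1],-np.ones(len(px))]
    d=d@Ro.from_euler('xyz',f["attitude"],degrees=True).as_matrix().T
    e=np.array(f["eye"]); return e+d*((z-e[2])/d[:,2])[:,None]
def darks(f,box,z=22,amin=200):
    im=f["pixels"]; x0,y0,x1,y1=box
    hsv=cv2.cvtColor(im,cv2.COLOR_RGB2HSV)
    m=((im.max(2)<65)).astype(np.uint8); mm=np.zeros_like(m); mm[y0:y1,x0:x1]=m[y0:y1,x0:x1]
    mm=cv2.morphologyEx(mm,cv2.MORPH_OPEN,np.ones((3,3)))
    cs,_=cv2.findContours(mm,cv2.RETR_EXTERNAL,cv2.CHAIN_APPROX_NONE)
    out=[]
    for c in cs:
        if cv2.contourArea(c)<amin: continue
        w=cast(f,c[:,0,:],z)[:,:2].astype(np.float32)
        r=cv2.minAreaRect(w); out.append((np.mean(c[:,0,:],0).round(),np.round(r[0],1),np.round(r[1],1),round(r[2],1)))
    return out
def st():
    s=env.state(); print(s["time_s"],s["ee_pos"].round(1),s["ee_rot"].round(1),s["qpos"].round(1),s["force"].round(2),s["torque"].round(2),round(s["gripper_width"],1))
E
python3 - <<'E'
from h import *
f=env.grab_frame("top")
for o in darks(f,(200,180,375,250)): print(o)
im=f["pixels"]; cv2.imwrite("pics/crop0.png",cv2.resize(im[170:330,80:380],None,fx=2.6,fy=2.6,interpolation=cv2.INTER_CUBIC)[:,:,::-1])
cv2.imwrite("pics/tub0.png",cv2.resize(im[165:315,380:540],None,fx=4,fy=4,interpolation=cv2.INTER_CUBIC)[:,:,::-1])
cv2.imwrite("pics/tray0.png",cv2.resize(im[165:290,85:185],None,fx=4.5,fy=4.5,interpolation=cv2.INTER_CUBIC)[:,:,::-1])
g=env.grab_frame("scene")
for o in darks(g,(240,190,330,290),amin=100): print(o)
for z in (0,):
  print(cast(f,[(98,277),(165,278),(170,179),(105,178),(132,203),(186,117)],14).round(0))
  print(cast(f,[(400,299),(470,297),(463,183),(398,183)],50).round(0))
st()
E
```

```text
(array([306., 272.]), array([556.2, 127.1]), array([65.5, 63.2]), 85.5)
(array([290., 239.]), array([530.3,  13.4]), array([68.8, 61.3]), 76.5)
[[408. 408.  14.]
 [402. 260.  14.]
 [623. 250.  14.]
 [628. 396.  14.]
 [570. 334.  14.]
 [764. 213.  14.]]
[[ 351. -247.   50.]
 [ 352. -396.   50.]
 [ 596. -394.   50.]
 [ 599. -253.   50.]]
0.25 [193.2 541.3 213.6] [180.    0.   70.4] [69.2 18.3 89.7 -0.  72.  -1.1] [-0.65  0.36 -0.46] [ 0.03  0.05 -0.03] 91.0
```

View pics/crop0.png

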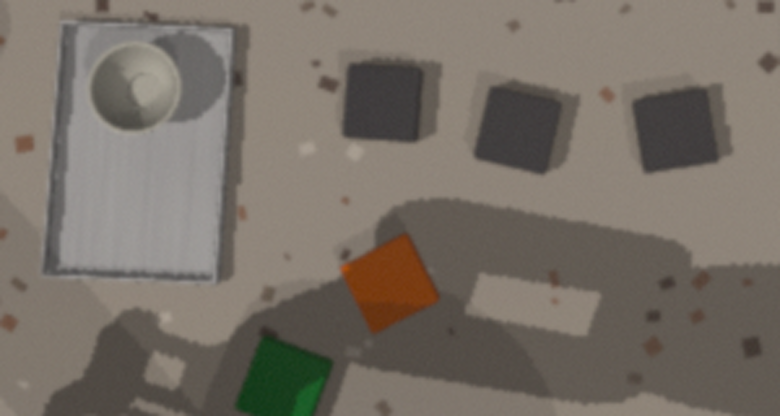

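View pics/tub0.png

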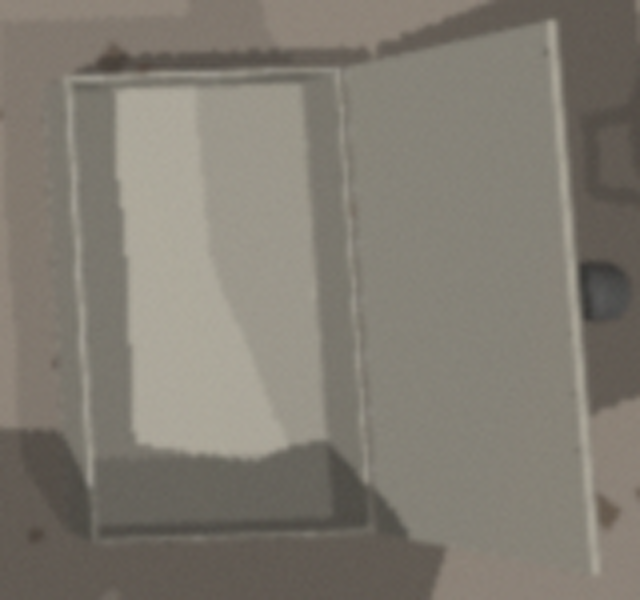

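View pics/tray0.png

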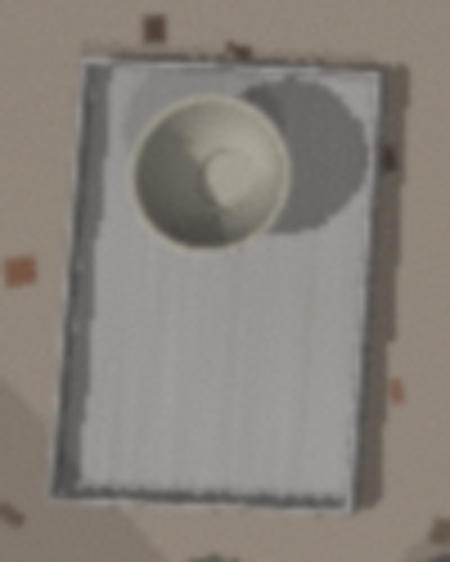

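```bash
sed -i 's/<65/<90/' h.py
python3 - <<'E'
from h import *
f=env.grab_frame("top")
print(f["pixels"][209,228],f["pixels"][219,279],f["pixels"][220,340],f["pixels"][250,260],f["pixels"][230,310])
for o in darks(f,(200,180,375,250)): print(o)
print(cast(f,[(396.75,184.5),(465,182.5),(472.5,297.5),(403.75,299.25)],50).round(0))
print(cast(f,[(104.3,178.8),(169.9,180.1),(163.9,278.3),(96.8,275)],14).round(0))
print(cast(f,[(85+212/4.5,165+172/4.5)],37),cast(f,[(186,117)],34),cast(f,[(225,121),(305,112),(305,100),(180,105)],10).round())
E
```

```text
[65 61 61] [65 62 62] [66 63 63] [100  91  84] [144 134 123]
(array([340., 220.]), array([ 523.9, -127.6]), array([64.5, 65.3]), 7.5)
(array([279., 219.]), array([528.8,   4.9]), array([64.8, 68.8]), 75.8)
(array([227., 209.]), array([553.7, 120.3]), array([65.5, 66.9]), 85.5)
[[ 595. -251.   50.]
 [ 597. -399.   50.]
 [ 351. -401.   50.]
 [ 350. -255.   50.]]
[[626. 397.  14.]
 [620. 250.  14.]
 [402. 263.  14.]
 [412. 411.  14.]]
[[567.2683589  326.11781982  37.        ]] [[758.31602932 208.89576194  34.        ]] [[755. 125.  10.]
 [772. -58.  10.]
 [800. -59.  10.]
 [794. 228.  10.]]
```

The measured sizes match: coasters about 65 mm, tray about 218x148 and tub about 246x147. The coasters are L(554.5,121.5,-4.5°), M(529,5,-14°) and R(524.5,-128.5,7.5°).

The plan is to straddle each coaster with the jaws along its x side and push it with the flat trailing finger while reading the force. Then I grasp it and place it. First I'll write the move calculator.

```bash
cat >> h.py <<'E'
def rows(x,y,z,yaw,n):
    s=env.state(); p=np.array(s["ee_pos"]); R=Ro.from_euler('xyz',s["ee_rot"],degrees=True)
    T=Ro.from_euler('xyz',[180,0,yaw],degrees=True); P=np.array([x,y,z],float)
    dr=(R.inv()*T).as_rotvec()
    for k in range(n):
        r=R*Ro.from_rotvec(dr/n); d=R.inv().apply((P-p)/n)
        print(np.round(np.degrees(dr/n),1).tolist(),np.round(d,1).tolist()); R=r
E
python3 - <<'E'
from h import *
rows(550,121.5,60,-4.5,10)
E
```

```text
[0.0, 0.0, 7.5] [-27.5, 47.7, 15.4]
[0.0, 0.0, 7.5] [-21.1, 50.9, 15.4]
[0.0, 0.0, 7.5] [-14.3, 53.2, 15.4]
[0.0, 0.0, 7.5] [-7.2, 54.6, 15.4]
[0.0, 0.0, 7.5] [-0.1, 55.1, 15.4]
[0.0, 0.0, 7.5] [7.1, 54.6, 15.4]
[0.0, 0.0, 7.5] [14.2, 53.2, 15.4]
[0.0, 0.0, 7.5] [21.0, 50.9, 15.4]
[0.0, 0.0, 7.5] [27.5, 47.8, 15.4]
[0.0, 0.0, 7.5] [33.4, 43.8, 15.4]
```

Request:
servo_tool([
  [[0,0,7.5],[-27.5,47.7,10],91],
  [[0,0,7.5],[-21.1,50.9,10],91],
  [[0,0,7.5],[-14.3,53.2,12],91],
  [[0,0,7.5],[-7.2,54.6,12],91],
  [[0,0,7.5],[-0.1,55.1,14],91],
  [[0,0,7.5],[7.1,54.6,14],91],
  [[0,0,7.5],[14.2,53.2,16],91],
  [[0,0,7.5],[21,50.9,16],91],
  [[0,0,7.5],[27.5,47.8,16],91],
  [[0,0,7.5],[33.4,43.8,16],91],
], squeeze=25)

```text
time_s: 1.55
ee_pos: [553.6, 108.0, 75.1]
ee_rot: [-179.6, -0.4, -6.7]
force: [0.9, 1.0, -0.0]
gripper_width: 91.0
```

Run:
```python
from h import *
st()
rows(550,121.5,60,-4.5,4)
```

```text
1.55 [553.6 108.   75.1] [-179.6   -0.4   -6.7] [  9.7  24.1 102.6   0.4  52.8  16.1] [ 0.88  1.   -0.03] [-0.07  0.06 -0.  ] 91.0
[-0.1, -0.1, -0.5] [-1.3, -3.2, 3.8]
[-0.1, -0.1, -0.5] [-1.3, -3.2, 3.8]
[-0.1, -0.1, -0.5] [-1.2, -3.3, 3.8]
[-0.1, -0.1, -0.5] [-1.2, -3.3, 3.8]
```

Request:
servo_tool([
  [[-0.2,-0.2,-1],[1,-7,5],91],
  [[-0.2,-0.2,-1],[1,-5,5],91],
  [[0,0,0],[0,-1.5,8],91],
  [[0,0,0],[0,0,10],91],
  [[0,0,0],[0,0,10],91],
  [[0,0,0],[0,0,10],91],
  [[0,0,0],[0,0,8],91],
  [[0,0,0],[0,0,6],91],
  [[0,0,0],[0,0,3],91],
  [[0,0,0],[0,0,0],91],
])

```text
time_s: 2.8
ee_pos: [556.2, 122.0, 5.2]
ee_rot: [180.0, 0.2, -4.5]
force: [-0.4, 0.3, 0.1]
gripper_width: 90.6
```

Run:
```python
from h import *
st()
f=env.grab_frame("wrist"); cv2.imwrite("pics/w1.png",f["pixels"][:,:,::-1]); f=env.grab_frame("scene"); cv2.imwrite("pics/s1.png",f["pixels"][:,:,::-1])
```

```text
2.8 [556.2 122.    5.2] [180.    0.2  -4.5] [ 11.2  29.8 105.3   0.   45.1  15.7] [-0.39  0.34  0.13] [-0.09  0.02  0.  ] 90.6
```

View pics/w1.png

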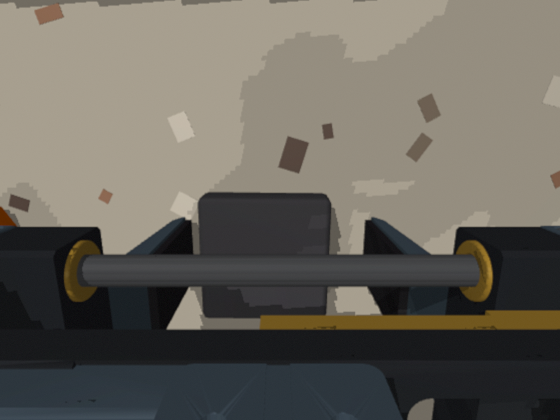

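Request:
servo_tool([
  [[0,0,0],[3,0,0],91],
  [[0,0,0],[4,0,0],91],
  [[0,0,0],[4,0,0],91],
  [[0,0,0],[4,0,0],91],
  [[0,0,0],[4,0,0],91],
  [[0,0,0],[4,0,0],91],
  [[0,0,0],[4,0,0],91],
  [[0,0,0],[4,0,0],91],
  [[0,0,0],[4,0,0],91],
  [[0,0,0],[4,0,0],91],
])

```text
time_s: 4.15
ee_pos: [596.7, 118.7, 5.9]
ee_rot: [180.0, 0.3, -4.6]
force: [-1.7, 0.1, 1.7]
gripper_width: 91.2
```

Run:
```python
from h import *
st()
```

```text
4.15 [596.7 118.7   5.9] [180.    0.3  -4.6] [10.1 32.4 99.7  0.1 48.2 14.7] [-1.69  0.09  1.68] [-0.04  0.36 -0.  ] 91.2
```

Request:
servo_tool([
  [[0,0,0],[4,0,0],91],
  [[0,0,0],[4,0,0],91],
  [[0,0,0],[4,0,0],91],
  [[0,0,0],[4,0,0],91],
  [[0,0,0],[4,0,0],91],
  [[0,0,0],[4,0,0],91],
  [[0,0,0],[3,0,0],91],
  [[0,0,0],[2,0,0],91],
  [[0,0,0],[2,0,0],91],
  [[0,0,0],[2,0,0],91],
])

```text
time_s: 5.4
ee_pos: [631.9, 115.9, 5.7]
ee_rot: [180.0, 0.3, -4.6]
force: [-2.6, 0.6, 0.9]
gripper_width: 91.1
```

Run:
```python
from h import *
st()
f=env.grab_frame("wrist"); cv2.imwrite("pics/w2.png",f["pixels"][:,:,::-1])
```

```text
5.4 [631.9 115.9   5.7] [180.    0.3  -4.6] [ 9.3 34.9 94.6  0.  50.8 13.9] [-2.57  0.61  0.88] [-0.09  0.38 -0.01] 91.1
```

View pics/w2.png

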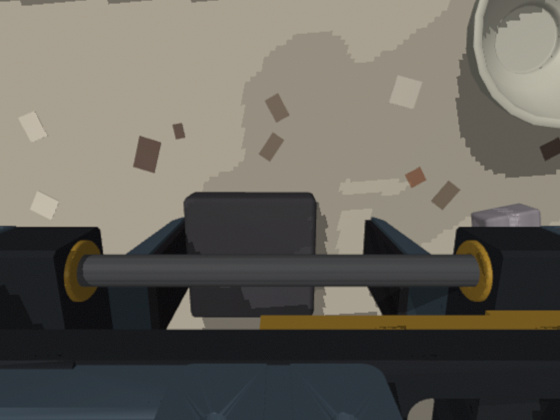

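The wrist view shows the coaster square against the trailing finger (columns 187–315). The force of about -2 N is ambiguous, so I'll back off to get a free-moving baseline.

Request:
servo_tool([
  [[0,0,0],[-2,0,0],91],
  [[0,0,0],[-3,0,0],91],
  [[0,0,0],[-3,0,0],91],
  [[0,0,0],[-2,0,0],91],
  [[0,0,0],[-1,0,0],91],
  [[0,0,0],[0,0,0],91],
  [[0,0,0],[0,0,0],91],
  [[0,0,0],[2,0,0],91],
  [[0,0,0],[3,0,0],91],
  [[0,0,0],[3,0,0],91],
])

```text
time_s: 6.7
ee_pos: [630.6, 116.2, 5.9]
ee_rot: [-180.0, 0.0, -4.5]
force: [0.2, -0.3, 0.4]
gripper_width: 91.3
```

Run:
```python
from h import *
st()
```

```text
6.7 [630.6 116.2   5.9] [-180.     0.    -4.5] [ 9.4 34.6 95.   0.  50.4 13.9] [ 0.18 -0.29  0.42] [-0.09  0.05  0.03] 91.3
```

Request:
servo_tool([
  [[0,0,0],[0,0,0],91],
  [[0,0,0],[0,0,0],91],
  [[0,0,0],[0,0,0],91],
  [[0,0,0],[0,0,0],91],
  [[0,0,0],[0,0,0],91],
  [[0,0,0],[2,0,0],91],
  [[0,0,0],[3,0,0],91],
  [[0,0,0],[3,0,0],91],
  [[0,0,0],[3,0,0],91],
  [[0,0,0],[3,0,0],91],
])

```text
time_s: 7.95
ee_pos: [643.9, 114.9, 5.7]
ee_rot: [180.0, 0.2, -4.6]
force: [-1.7, -0.1, 1.8]
gripper_width: 91.0
```

Run:
```python
from h import *
st()
f=env.grab_frame("wrist")
st()
f=env.grab_frame("wrist")
st()
```

```text
7.95 [643.9 114.9   5.7] [180.    0.2  -4.6] [ 9.1 35.7 92.9  0.  51.7 13.6] [-1.7  -0.11  1.77] [-0.1   0.43  0.04] 91.0
8.0 [644.6 114.9   5.7] [180.    0.2  -4.6] [ 9.1 35.7 92.9  0.  51.6 13.6] [-1.4   0.31  0.92] [-0.12  0.33 -0.  ] 91.2
8.05 [644.6 114.9   5.7] [180.    0.2  -4.6] [ 9.1 35.7 92.9  0.  51.6 13.6] [-0.81  0.52 -0.72] [-0.08  0.04  0.01] 91.1
```

L reads 1.5–2 N consistently, so it's probably slick, but I'll compare it with M before picking anything.

Run:
```python
from h import *
rows(528,5,60,-14.2,8)
```

```text
[0.0, 0.0, 1.2] [-13.5, 14.9, -6.7]
[0.0, 0.0, 1.2] [-13.1, 15.1, -6.8]
[0.0, 0.0, 1.2] [-12.8, 15.4, -6.8]
[0.0, 0.0, 1.2] [-12.5, 15.7, -6.8]
[0.0, 0.0, 1.2] [-12.1, 15.9, -6.8]
[0.0, 0.0, 1.2] [-11.8, 16.2, -6.8]
[0.0, 0.0, 1.2] [-11.5, 16.4, -6.8]
[0.0, 0.0, 1.2] [-11.1, 16.7, -6.8]
```

Request:
servo_tool([
  [[0,0,0],[-4,0,-15],91],
  [[0,0,0],[-2,0,-25],91],
  [[0,0,1.5],[-15,18,-15],91],
  [[0,0,1.5],[-15,18,0],91],
  [[0,0,1.5],[-14,18,0],91],
  [[0,0,1.5],[-14,18,0],91],
  [[0,0,1.5],[-14,18,0],91],
  [[0,0,1.5],[-10,14,0],91],
  [[0,0,0],[-5,6,0],91],
  [[0,0,0],[0,0,0],91],
])

```text
time_s: 9.3
ee_pos: [538.6, 17.5, 71.6]
ee_rot: [-179.7, -1.0, -13.8]
force: [0.2, 0.1, -0.2]
gripper_width: 91.0
```

Run:
```python
from h import *
st()
rows(527,5,6,-14.2,1)
```

```text
9.3 [538.6  17.5  71.6] [-179.7   -1.   -13.8] [  0.6  22.2 106.6   0.   50.2  14.4] [ 0.19  0.13 -0.18] [-0.13  0.09 -0.01] 91.0
[-0.3, -1.0, 0.4] [-9.4, 15.2, 65.4]
```

Run:
```python
from h import *
env.grab_frame("wrist")
st()
rows(527,5,6,-14.2,1)
```

```text
9.35 [539.   17.6  71.6] [-179.7   -1.   -13.8] [  0.6  22.2 106.6   0.   50.2  14.4] [0.06 0.42 0.42] [-0.13  0.1  -0.04] 90.8
[-0.3, -1.0, 0.4] [-9.8, 15.5, 65.4]
```

Request:
servo_tool([
  [[-0.3,-1,0.4],[-5,8,5],91],
  [[0,0,0],[-4,7,8],91],
  [[0,0,0],[-1,1,10],91],
  [[0,0,0],[0,0,10],91],
  [[0,0,0],[0,0,10],91],
  [[0,0,0],[0,0,9],91],
  [[0,0,0],[0,0,7],91],
  [[0,0,0],[0,0,4],91],
  [[0,0,0],[0,0,2],91],
  [[0,0,0],[0,0,0],91],
])

```text
time_s: 10.6
ee_pos: [525.5, 4.6, 0.7]
ee_rot: [180.0, 0.1, -14.1]
force: [-0.6, -0.1, 0.4]
gripper_width: 91.0
```

Run:
```python
from h import *
st()
f=env.grab_frame("wrist"); cv2.imwrite("pics/w3.png",f["pixels"][:,:,::-1])
```

```text
10.6 [525.5   4.6   0.7] [ 1.80e+02  1.00e-01 -1.41e+01] [ -0.8  27.2 111.6   0.   41.3  13.3] [-0.58 -0.14  0.4 ] [-0.08  0.05  0.01] 91.0
```

View pics/w3.png

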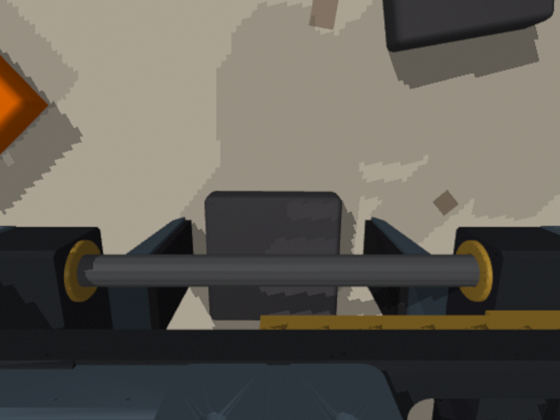

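Request:
servo_tool([
  [[0,0,0],[0,0,-3],91],
  [[0,0,0],[2,0,-2],91],
  [[0,0,0],[4,0,0],91],
  [[0,0,0],[4,0,0],91],
  [[0,0,0],[4,0,0],91],
  [[0,0,0],[4,0,0],91],
  [[0,0,0],[4,0,0],91],
  [[0,0,0],[4,0,0],91],
  [[0,0,0],[4,0,0],91],
  [[0,0,0],[4,0,0],91],
])

```text
time_s: 11.9
ee_pos: [559.4, -4.0, 6.5]
ee_rot: [180.0, 0.3, -14.1]
force: [-1.8, 0.5, 1.4]
gripper_width: 91.0
```

Run:
```python
from h import *
st()
```

```text
11.9 [559.4  -4.    6.5] [180.    0.3 -14.1] [ -1.6  29.  106.6   0.   44.7  12.5] [-1.82  0.5   1.41] [-0.01  0.42 -0.01] 91.0
```

Request:
servo_tool([
  [[0,0,0],[4,0,0],91],
  [[0,0,0],[4,0,0],91],
  [[0,0,0],[4,0,0],91],
  [[0,0,0],[4,0,0],91],
  [[0,0,0],[4,0,0],91],
  [[0,0,0],[4,0,0],91],
  [[0,0,0],[4,0,0],91],
  [[0,0,0],[3,0,0],91],
  [[0,0,0],[3,0,0],91],
  [[0,0,0],[3,0,0],91],
])

```text
time_s: 13.15
ee_pos: [597.8, -13.7, 6.3]
ee_rot: [180.0, 0.3, -14.1]
force: [-1.3, 0.4, 1.3]
gripper_width: 91.4
```

Run:
```python
from h import *
st()
```

```text
13.15 [597.8 -13.7   6.3] [180.    0.3 -14.1] [ -2.4  31.7 101.1   0.   47.5  11.7] [-1.33  0.42  1.33] [-0.    0.39  0.05] 91.4
```

M reads the same as L, so both look slick and R should be the grippy one (to be confirmed). I'll centre on M, grip it and lift.

Request:
servo_tool([
  [[0,0,0],[-4,0,0],91],
  [[0,0,0],[-5,0,0],91],
  [[0,0,0],[-3,0,0],91],
  [[0,0,0],[-1,0,0],80],
  [[0,0,0],[0,0,0],58],
  [[0,0,0],[0,0,0],58],
  [[0,0,0],[0,0,0],58],
  [[0,0,0],[0,0,0],58],
  [[0,0,0],[0,0,0],58],
  [[0,0,0],[0,0,0],58],
], squeeze=35)

```text
time_s: 14.4
ee_pos: [585.9, -10.5, 6.6]
ee_rot: [180.0, 0.1, -14.1]
force: [0.1, -0.2, 0.3]
gripper_width: 63.4
```

Run:
```python
from h import *
st()
f=env.grab_frame("wrist"); cv2.imwrite("pics/w4.png",f["pixels"][:,:,::-1])
f=env.grab_frame("top"); cv2.imwrite("pics/t4.png",f["pixels"][:,:,::-1])
```

```text
14.4 [585.9 -10.5   6.6] [ 1.80e+02  1.00e-01 -1.41e+01] [ -2.2  30.8 103.    0.   46.3  11.9] [ 0.06 -0.18  0.29] [-0.1   0.08 -0.01] 63.4
```

View pics/t4.png

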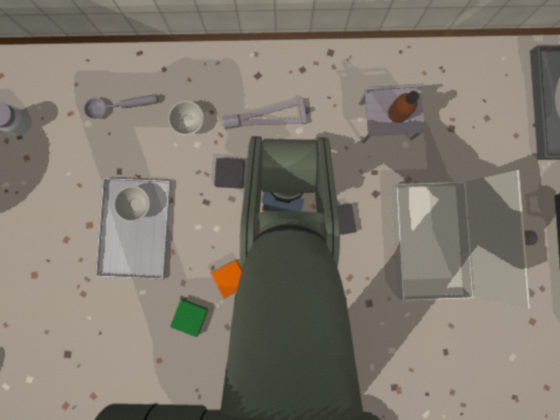

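View pics/w4.png

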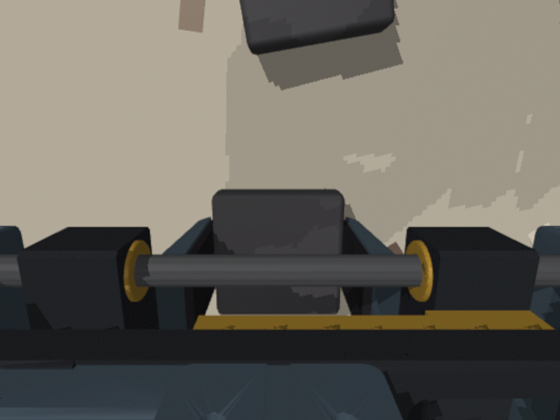

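Run:
```python
from h import *
rows(528,-326,110,0.9,10)
```

```text
[-0.0, 0.0, -1.5] [2.1, 32.0, -10.3]
[-0.0, 0.0, -1.5] [1.2, 32.1, -10.3]
[-0.0, 0.0, -1.5] [0.4, 32.1, -10.3]
[-0.0, 0.0, -1.5] [-0.4, 32.1, -10.3]
[-0.0, 0.0, -1.5] [-1.3, 32.1, -10.3]
[-0.0, 0.0, -1.5] [-2.1, 32.0, -10.3]
[-0.0, 0.0, -1.5] [-3.0, 31.9, -10.3]
[-0.0, 0.0, -1.5] [-3.8, 31.9, -10.3]
[-0.0, 0.0, -1.5] [-4.6, 31.7, -10.3]
[-0.0, 0.0, -1.5] [-5.5, 31.6, -10.3]
```

Request:
servo_tool([
  [[0,0,0],[0,0,-20],58],
  [[0,0,0],[0,5,-35],58],
  [[0,0,-2],[1,25,-35],58],
  [[0,0,-2],[1,42,-14],58],
  [[0,0,-2],[0,45,0],58],
  [[0,0,-2],[-1,45,0],58],
  [[0,0,-2],[-3,45,0],58],
  [[0,0,-2],[-4,45,0],58],
  [[0,0,-2],[-5,35,0],58],
  [[0,0,0],[-5,20,0],58],
])

```text
time_s: 15.75
ee_pos: [522.7, -319.3, 100.6]
ee_rot: [-179.6, 1.4, 0.6]
force: [0.9, -0.4, -5.6]
gripper_width: 63.7
```

Run:
```python
from h import *
st()
f=env.grab_frame("wrist"); cv2.imwrite("pics/w5.png",f["pixels"][:,:,::-1])
st()
rows(528,-326,9.5,0.9,1)
```

```text
15.75 [ 522.7 -319.3  100.6] [-179.6    1.4    0.6] [-32.3  27.3  92.6  -0.5  61.5 -32.6] [ 0.92 -0.41 -5.59] [-0.09  0.   -0.  ] 63.7
15.8 [ 522.1 -321.7  100.6] [-179.8    1.5    0.5] [-32.4  27.4  92.5  -0.7  61.5 -32.6] [-1.16 -1.57 -5.44] [-0.31  0.02 -0.02] 63.2
[-0.2, 1.5, -0.4] [8.2, 4.8, 90.9]
```

View pics/w5.png

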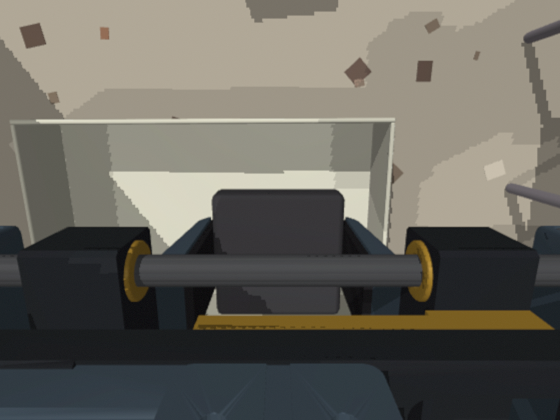

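The coaster is held (5.6 N ≈ 570 g) above the tub, with the tub's far wall at col 392 and the coaster at cols 213–344. Lowering now.

Request:
servo_tool([
  [[-0.2,1,0],[4,2,4],58],
  [[0,0.5,0],[3,2,8],58],
  [[0,0,0],[1,0,10],58],
  [[0,0,0],[0,0,11],58],
  [[0,0,0],[0,0,12],58],
  [[0,0,0],[0,0,11],58],
  [[0,0,0],[0,0,8],58],
  [[0,0,0],[0,0,6],58],
  [[0,0,0],[0,0,4],58],
  [[0,0,0],[0,0,1],58],
])

```text
time_s: 17.05
ee_pos: [530.1, -321.4, 18.0]
ee_rot: [-179.7, 0.1, 0.6]
force: [-0.3, -0.6, -6.0]
gripper_width: 63.7
```

Run:
```python
from h import *
st()
rows(528,-326,9.5,0.9,1)
```

```text
17.05 [ 530.1 -321.4   18. ] [-1.797e+02  1.000e-01  6.000e-01] [-32.4  32.4  97.4   0.3  50.4 -33.2] [-0.32 -0.55 -6.02] [-0.06  0.02 -0.04] 63.7
[-0.3, 0.1, -0.3] [-2.2, 4.7, 8.5]
```

Request:
servo_tool([
  [[-0.2,0,0],[-1,2,2],58],
  [[0,0,0],[-1,1,2],58],
  [[0,0,0],[0,0,2],58],
  [[0,0,0],[0,0,1.5],58],
  [[0,0,0],[0,0,1],58],
  [[0,0,0],[0,0,0.5],58],
  [[0,0,0],[0,0,0],58],
  [[0,0,0],[0,0,0],58],
  [[0,0,0],[0,0,0],58],
  [[0,0,0],[0,0,0],58],
])

```text
time_s: 18.3
ee_pos: [528.7, -325.2, 9.7]
ee_rot: [180.0, -0.0, 0.6]
force: [-0.0, -0.5, -5.2]
gripper_width: 63.7
```

Run:
```python
from h import *
st()
```

```text
18.3 [ 528.7 -325.2    9.7] [180.   -0.    0.6] [-32.7  32.9  98.    0.   49.1 -33.3] [-0.02 -0.46 -5.2 ] [-0.05  0.09 -0.03] 63.7
```

Just about at contact. I'll lower another 1 mm, open, then lift.

Request:
servo_tool([
  [[0,0,0],[0,0,0.7],58],
  [[0,0,0],[0,0,0.5],58],
  [[0,0,0],[0,0,0.3],58],
  [[0,0,0],[0,0,0],66],
  [[0,0,0],[0,0,0],74],
  [[0,0,0],[0,0,0],76],
  [[0,0,0],[0,0,-8],76],
  [[0,0,0],[0,0,-25],76],
  [[0,0,0],[0,0,-35],76],
  [[0,0,0],[0,0,-30],76],
])

```text
time_s: 19.55
ee_pos: [529.3, -325.6, 110.7]
ee_rot: [179.9, -0.1, 0.6]
force: [0.3, 0.6, 0.1]
gripper_width: 76.2
```

Run:
```python
from h import *
st()
f=env.grab_frame("wrist"); cv2.imwrite("pics/w6.png",f["pixels"][:,:,::-1])
f=env.grab_frame("top"); cv2.imwrite("pics/t6.png",f["pixels"][:,:,::-1])
for o in darks(f,(200,140,260,205)): print(o)
for o in darks(f,(320,190,390,250)): print(o)
```

```text
19.55 [ 529.3 -325.6  110.7] [ 1.799e+02 -1.000e-01  6.000e-01] [-32.7  26.8  91.9   0.   61.2 -33.3] [0.34 0.62 0.15] [-0.1   0.01 -0.02] 76.2
(array([230., 172.]), array([633.4, 113.5]), array([66.9, 65.5]), 88.9)
(array([340., 220.]), array([ 523.8, -128. ]), array([64.5, 65.4]), 7.8)
```

View pics/w6.png

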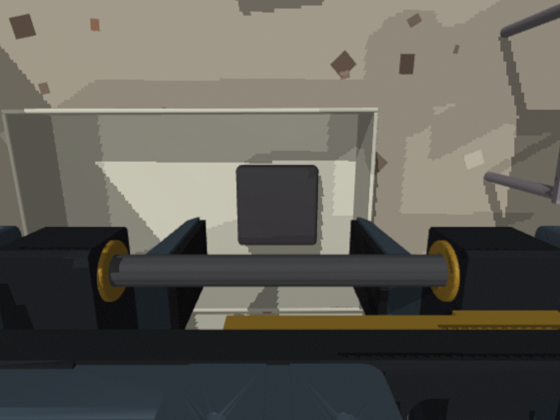

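View pics/t6.png

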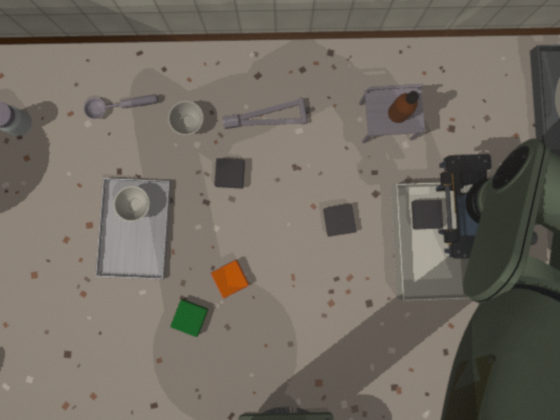

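M lies flat in the tub (wrist view cols 237–318), and L (230,172) and R (340,220) are clear. Next is R.

Run:
```python
from h import *
rows(523,-128.5,65,7.7,8)
```

```text
[0.0, -0.1, -0.9] [-0.8, -24.8, 5.9]
[0.0, -0.1, -0.9] [-0.4, -24.8, 5.9]
[0.0, -0.1, -0.9] [-0.0, -24.8, 5.9]
[0.0, -0.1, -0.9] [0.3, -24.8, 6.0]
[0.0, -0.1, -0.9] [0.7, -24.8, 6.0]
[0.0, -0.1, -0.9] [1.1, -24.8, 6.0]
[0.0, -0.1, -0.9] [1.5, -24.8, 6.0]
[0.0, -0.1, -0.9] [1.9, -24.7, 6.0]
```

Request:
servo_tool([
  [[0,0,0],[0,-15,0],76],
  [[0,0,-1],[0,-28,0],91],
  [[0,0,-1],[0,-32,4],91],
  [[0,0,-1],[0,-32,8],91],
  [[0,0,-1],[0.5,-32,10],91],
  [[0,0,-1],[1,-28,10],91],
  [[0,0,-1],[1.5,-18,8],91],
  [[0,0,-1],[1,-8,5],91],
  [[0,0,0],[0,-2,0],91],
  [[0,0,0],[0,0,0],91],
])

```text
time_s: 20.9
ee_pos: [518.5, -118.9, 57.9]
ee_rot: [-179.9, 0.3, 7.9]
force: [1.0, -0.5, -0.5]
gripper_width: 91.0
```

Run:
```python
from h import *
st()
rows(523,-128.5,6,7.7,1)
```

```text
20.9 [ 518.5 -118.9   57.9] [-179.9    0.3    7.9] [-14.2  23.2 107.3   0.   49.7 -22.1] [ 0.97 -0.49 -0.49] [-0.09  0.02 -0.  ] 91.0
[-0.1, 0.3, 0.2] [3.5, 10.2, 51.9]
```

Request:
servo_tool([
  [[0,0.3,0.2],[2,6,4],91],
  [[0,0,0],[1.5,3,7],91],
  [[0,0,0],[0,1,8],91],
  [[0,0,0],[0,0,8],91],
  [[0,0,0],[0,0,8],91],
  [[0,0,0],[0,0,6],91],
  [[0,0,0],[0,0,4],91],
  [[0,0,0],[0,0,2],91],
  [[0,0,0],[0,0,0],91],
  [[0,0,0],[0,0,0],91],
])

```text
time_s: 22.15
ee_pos: [524.3, -130.8, 7.9]
ee_rot: [-179.9, -0.1, 7.5]
force: [-0.3, 0.6, -0.5]
gripper_width: 91.4
```

Run:
```python
from h import *
st()
f=env.grab_frame("wrist"); cv2.imwrite("pics/w7.png",f["pixels"][:,:,::-1])
```

```text
22.15 [ 524.3 -130.8    7.9] [-1.799e+02 -1.000e-01  7.500e+00] [-15.3  27.5 109.4   0.2  43.1 -23. ] [-0.31  0.59 -0.53] [-0.09  0.    0.03] 91.4
```

View pics/w7.png

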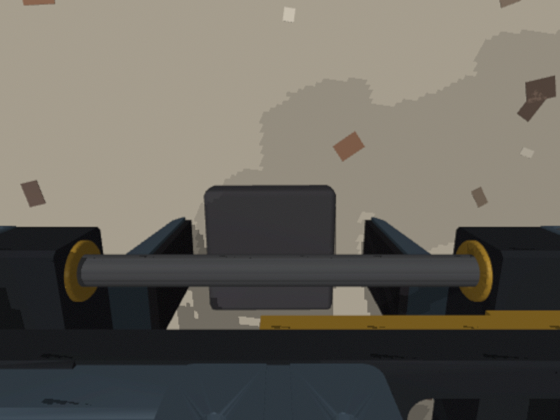

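Request:
servo_tool([
  [[0,0,0],[2,-2,1.5],91],
  [[0,0,0],[4,0,0],91],
  [[0,0,0],[4,0,0],91],
  [[0,0,0],[4,0,0],91],
  [[0,0,0],[4,0,0],91],
  [[0,0,0],[4,0,0],91],
  [[0,0,0],[4,0,0],91],
  [[0,0,0],[4,0,0],91],
  [[0,0,0],[4,0,0],91],
  [[0,0,0],[4,0,0],91],
])

```text
time_s: 23.45
ee_pos: [535.0, -126.0, 3.8]
ee_rot: [-179.5, 3.5, 8.2]
force: [-7.9, -3.4, 6.1]
gripper_width: 91.4
```

Run:
```python
from h import *
st()
```

```text
23.45 [ 535.  -126.     3.8] [-179.5    3.5    8.2] [-13.9  29.9 105.5  -1.2  48.1 -21.2] [-7.87 -3.39  6.1 ] [-0.78  1.79  0.08] 91.4
```

Request:
servo_tool([
  [[0,0,0],[4,0,0],91],
  [[0,0,0],[4,0,0],91],
  [[0,0,0],[4,0,0],91],
  [[0,0,0],[4,0,0],91],
  [[0,0,0],[4,0,0],91],
  [[0,0,0],[4,0,0],91],
  [[0,0,0],[3,0,0],91],
  [[0,0,0],[3,0,0],91],
  [[0,0,0],[3,0,0],91],
  [[0,0,0],[3,0,0],91],
])

```text
time_s: 24.7
ee_pos: [535.5, -126.1, 7.2]
ee_rot: [-179.2, 7.9, 8.4]
force: [-8.0, -2.4, 8.7]
gripper_width: 91.0
```

Run:
```python
from h import *
st()
```

```text
24.7 [ 535.5 -126.1    7.2] [-179.2    7.9    8.4] [-13.1  31.5 101.9  -2.7  54.3 -19.8] [-8.01 -2.4   8.74] [-0.53  1.14 -0.05] 91.0
```

R resists at about 8 N with the arm stalled, so it is clearly the grippy one. It hasn't slid yet, and the compliant tool has tilted about 8°. I'll back off, level the tool, and push with larger steps and tilt compensation.

Request:
servo_tool([
  [[0,0,0],[-4,0,0],91],
  [[0,2,0],[-3,0,0],91],
  [[0.2,3,0.2],[-1,0,0],91],
  [[0.2,2,0.2],[0,0,0],91],
  [[0.2,1,0.2],[0,0,0],91],
  [[0,0,0],[0,0,0],91],
  [[0,0,0],[0,0,0],91],
  [[0,0,0],[0,0,0],91],
  [[0,0,0],[0,0,0],91],
  [[0,0,0],[0,0,0],91],
])

```text
time_s: 25.95
ee_pos: [531.0, -127.1, 8.1]
ee_rot: [-178.7, -0.6, 7.7]
force: [-0.5, 1.3, 0.7]
gripper_width: 91.2
```

Run:
```python
from h import *
st()
f=env.grab_frame("wrist"); cv2.imwrite("pics/w8.png",f["pixels"][:,:,::-1])
f=env.grab_frame("top")
cv2.imwrite("pics/t8.png",f["pixels"][:,:,::-1])
rows(527,-128,7,7.7,1)
```

```text
25.95 [ 531.  -127.1    8.1] [-178.7   -0.6    7.7] [-15.6  27.9 108.6   2.1  43.6 -24.8] [-0.45  1.29  0.72] [-0.09  0.03  0.01] 91.2
[-1.3, -0.6, 0.0] [-4.0, 0.3, 1.1]
```

View pics/w8.png

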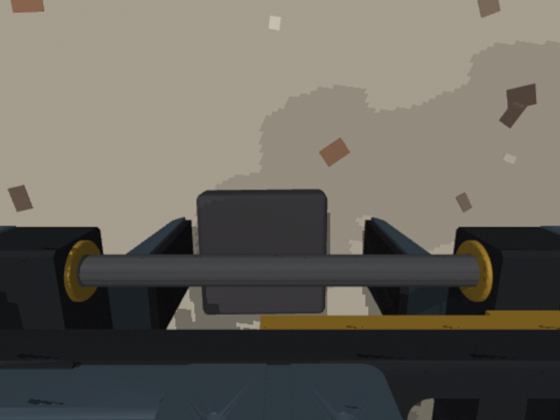

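Request:
servo_tool([
  [[-1.3,-0.6,0],[0,0,1],91],
  [[0,0,0],[3,0,0],91],
  [[0,0.3,0],[5,0,0],91],
  [[0,0.6,0],[7,0,0],91],
  [[0,0.8,0],[8,0,0],91],
  [[0,0.8,0],[8,0,0],91],
  [[0,0.8,0],[8,0,0],91],
  [[0,0.8,0],[8,0,0],91],
  [[0,0.8,0],[8,0,0],91],
  [[0,0.8,0],[8,0,0],91],
])

```text
time_s: 27.3
ee_pos: [561.9, -118.3, 3.6]
ee_rot: [-179.0, -1.7, 8.1]
force: [-8.1, -2.4, 5.5]
gripper_width: 91.1
```

Run:
```python
from h import *
st()
```

```text
27.3 [ 561.9 -118.3    3.6] [-179.    -1.7    8.1] [-13.9  29.7 105.9   2.3  43.2 -23.7] [-8.09 -2.39  5.52] [-0.53  1.82 -0.02] 91.1
```

Request:
servo_tool([
  [[-0.3,0,0],[8,0.3,-0.8],91],
  [[-0.2,0.3,0],[8,0.3,-0.5],91],
  [[0,0.4,0],[8,0.3,-0.5],91],
  [[0,0.5,0],[8,0.3,-0.3],91],
  [[0,0.5,0],[8,0.3,-0.3],91],
  [[0,0.5,0],[8,0.3,-0.3],91],
  [[0,0.5,0],[8,0.3,-0.3],91],
  [[0,0.5,0],[8,0.3,-0.3],91],
  [[0,0.5,0],[8,0.3,-0.3],91],
  [[0,0.5,0],[8,0.3,-0.3],91],
])

```text
time_s: 28.55
ee_pos: [643.1, -109.2, 10.1]
ee_rot: [-179.4, -5.8, 8.1]
force: [-3.2, 0.0, -2.2]
gripper_width: 90.9
```

Run:
```python
from h import *
st()
f=env.grab_frame("wrist"); cv2.imwrite("pics/w9.png",f["pixels"][:,:,::-1])
```

```text
28.55 [ 643.1 -109.2   10.1] [-179.4   -5.8    8.1] [-12.   33.   97.9   3.8  43.9 -22.7] [-3.19  0.01 -2.2 ] [-0.14  0.53  0.02] 90.9
```

View pics/w9.png

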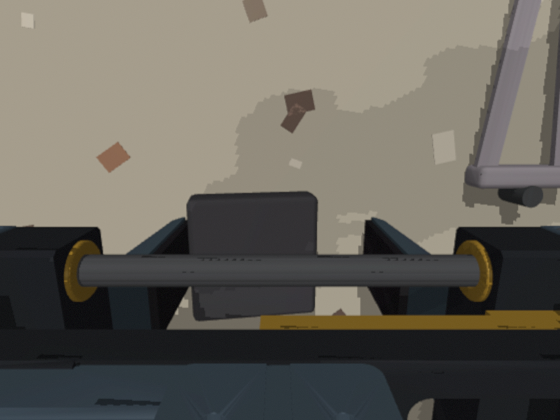

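R took a steady ~8 N (L and M took ~1.5–2 N), so it is the grippy one. It slid farther than I aimed for, about 10 cm, but it's clear of everything. I'll back off, level and centre.

Request:
servo_tool([
  [[0,0,0],[-4,0,0],91],
  [[0,-2,0],[-5,0,1],91],
  [[-0.3,-2,0],[-3,0,1],91],
  [[-0.3,-1.5,0],[-2,0,1],91],
  [[0,-0.3,0],[0,0,0.5],91],
  [[0,0,0],[0,0,0],91],
  [[0,0,0],[0,0,0],91],
  [[0,0,0],[0,0,0],91],
  [[0,0,0],[0,0,0],91],
  [[0,0,0],[0,0,0],91],
])

```text
time_s: 29.85
ee_pos: [634.8, -112.2, 9.2]
ee_rot: [179.8, -0.7, 8.0]
force: [1.1, 0.3, -0.4]
gripper_width: 91.0
```

Run:
```python
from h import *
st()
f=env.grab_frame("wrist"); cv2.imwrite("pics/w10.png",f["pixels"][:,:,::-1])
```

```text
29.85 [ 634.8 -112.2    9.2] [179.8  -0.7   8. ] [-11.1  34.3  95.    0.   49.9 -19.1] [ 1.15  0.31 -0.41] [-0.11  0.01  0.02] 91.0
```

View pics/w10.png

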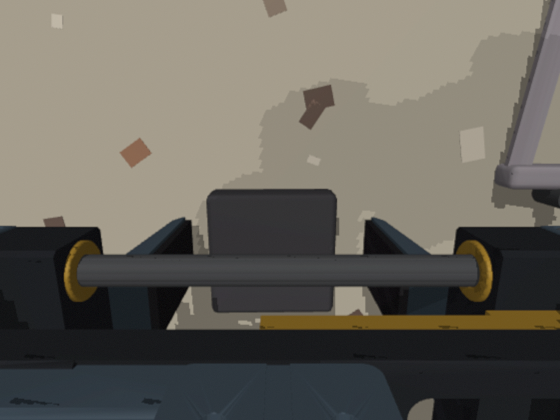

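Request:
servo_tool([
  [[0,-0.7,0],[-2,0,1.5],91],
  [[0,0,0],[-1.2,0,1],91],
  [[0,0,0],[0,0,0.3],84],
  [[0,0,0],[0,0,0],74],
  [[0,0,0],[0,0,0],66],
  [[0,0,0],[0,0,0],58],
  [[0,0,0],[0,0,0],58],
  [[0,0,0],[0,0,0],58],
  [[0,0,0],[0,0,0],58],
  [[0,0,0],[0,0,0],58],
])

```text
time_s: 31.15
ee_pos: [631.5, -112.6, 6.1]
ee_rot: [179.8, 0.0, 8.0]
force: [1.1, 0.2, 0.7]
gripper_width: 63.8
```

Run:
```python
from h import *
st()
rows(600,-60,100,45,10)
```

```text
31.15 [ 631.5 -112.6    6.1] [179.8   0.    8. ] [-11.   34.6  95.   -0.3  50.3 -18.9] [1.13 0.19 0.66] [-0.1   0.04 -0.06] 63.8
[0.0, 0.0, -3.7] [-2.4, -5.6, -9.4]
[0.0, 0.0, -3.7] [-2.0, -5.8, -9.4]
[0.0, 0.0, -3.7] [-1.6, -5.9, -9.4]
[0.0, 0.0, -3.7] [-1.3, -6.0, -9.4]
[0.0, 0.0, -3.7] [-0.9, -6.1, -9.4]
[0.0, 0.0, -3.7] [-0.5, -6.1, -9.4]
[0.0, 0.0, -3.7] [-0.1, -6.1, -9.4]
[0.0, 0.0, -3.7] [0.3, -6.1, -9.4]
[0.0, 0.0, -3.7] [0.7, -6.1, -9.4]
[0.0, 0.0, -3.7] [1.1, -6.0, -9.4]
```

Run:
```python
from h import *
rows(465,333,100,86.4,12)
```

```text
[0.0, 0.0, -6.5] [-8.6, -38.7, -8.0]
[0.0, 0.0, -6.5] [-4.1, -39.4, -8.0]
[0.0, 0.0, -6.5] [0.4, -39.6, -7.9]
[0.0, 0.0, -6.5] [4.9, -39.3, -7.9]
[0.0, 0.0, -6.5] [9.4, -38.5, -7.9]
[0.0, 0.0, -6.5] [13.7, -37.2, -7.9]
[0.0, 0.0, -6.5] [17.8, -35.4, -7.9]
[0.0, 0.0, -6.5] [21.7, -33.1, -7.9]
[0.0, 0.0, -6.5] [25.4, -30.5, -7.9]
[0.0, 0.0, -6.5] [28.7, -27.4, -7.9]
[0.0, 0.0, -6.5] [31.6, -23.9, -7.9]
[0.0, 0.0, -6.5] [34.1, -20.2, -7.8]
```

Request:
servo_tool([
  [[0,0,0],[0,0,-15],58],
  [[0,0,0],[0,0,-30],58],
  [[0,0,-3],[-5,-20,-35],58],
  [[0,0,-6.5],[-8,-35,-15],58],
  [[0,0,-6.5],[-4,-39,0],58],
  [[0,0,-6.5],[0,-39,0],58],
  [[0,0,-6.5],[5,-39,0],58],
  [[0,0,-6.5],[9,-38,0],58],
  [[0,0,-6.5],[14,-37,0],58],
  [[0,0,-6.5],[18,-35,0],58],
])

```text
time_s: 32.4
ee_pos: [506.7, 160.2, 105.7]
ee_rot: [-179.8, 0.3, 57.8]
force: [1.2, 0.2, -4.6]
gripper_width: 64.1
```

Run:
```python
from h import *
st()
rows(465,333,90,86.4,8)
```

```text
32.4 [506.7 160.2 105.7] [-179.8    0.3   57.8] [ 16.3  20.  104.1  -0.   56.2 -41.5] [ 1.2   0.22 -4.59] [ 0.04 -0.06  0.01] 64.1
[-0.0, 0.0, -3.6] [15.5, -15.9, 2.0]
[-0.0, 0.0, -3.6] [16.5, -14.9, 2.0]
[-0.0, 0.0, -3.6] [17.4, -13.9, 2.0]
[-0.0, 0.0, -3.6] [18.2, -12.7, 2.0]
[-0.0, 0.0, -3.6] [19.0, -11.6, 2.0]
[-0.0, 0.0, -3.6] [19.6, -10.4, 2.0]
[-0.0, 0.0, -3.6] [20.3, -9.1, 2.0]
[-0.0, 0.0, -3.6] [20.8, -7.9, 2.0]
```

Request:
servo_tool([
  [[0,0,-4],[15,-16,2],58],
  [[0,0,-4],[17,-15,2],58],
  [[0,0,-4],[18,-13,2],58],
  [[0,0,-4],[19,-11,2],58],
  [[0,0,-4],[19,-10,2],58],
  [[0,0,-3],[16,-8,2],58],
  [[0,0,-2],[10,-4,2],58],
  [[0,0,0],[5,-2,0],58],
  [[0,0,0],[2,0,0],58],
  [[0,0,0],[0,0,0],58],
])

```text
time_s: 33.65
ee_pos: [468.2, 307.8, 93.5]
ee_rot: [-179.5, 0.3, 83.9]
force: [0.2, 0.5, -4.6]
gripper_width: 63.8
```

Run:
```python
from h import *
st()
f=env.grab_frame("wrist"); cv2.imwrite("pics/w11.png",f["pixels"][:,:,::-1])
rows(465,333,9.3,86.4,1)
```

```text
33.65 [468.2 307.8  93.5] [-179.5    0.3   83.9] [ 3.21e+01  2.32e+01  1.01e+02  1.00e-01  5.64e+01 -5.19e+01] [ 0.24  0.51 -4.64] [-0.02  0.01  0.02] 63.8
[-0.5, 0.3, -2.5] [25.3, -5.1, 84.1]
```

View pics/w11.png

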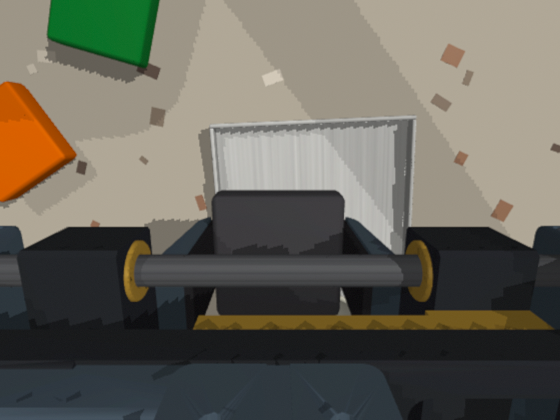

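Request:
servo_tool([
  [[-0.3,0.2,-1],[9,-2,3],58],
  [[-0.2,0.1,-1],[9,-2,6],58],
  [[0,0,-0.5],[6,-1,9],58],
  [[0,0,0],[1,0,11],58],
  [[0,0,0],[0,0,11],58],
  [[0,0,0],[0,0,10],58],
  [[0,0,0],[0,0,9],58],
  [[0,0,0],[0,0,6],58],
  [[0,0,0],[0,0,4],58],
  [[0,0,0],[0,0,1],58],
])

```text
time_s: 34.95
ee_pos: [465.2, 333.7, 17.6]
ee_rot: [-179.9, 0.1, 86.5]
force: [-0.5, 0.7, -4.9]
gripper_width: 63.7
```

Run:
```python
from h import *
st()
f=env.grab_frame("wrist"); cv2.imwrite("pics/w12.png",f["pixels"][:,:,::-1])
rows(465,333,9.1,86.4,1)
```

```text
34.95 [465.2 333.7  17.6] [-1.799e+02  1.000e-01  8.650e+01] [ 34.5  29.  104.3  -0.   46.8 -52. ] [-0.47  0.68 -4.9 ] [0.01 0.01 0.03] 63.7
[-0.1, 0.1, 0.1] [-0.7, -0.2, 8.6]
```

View pics/w12.png

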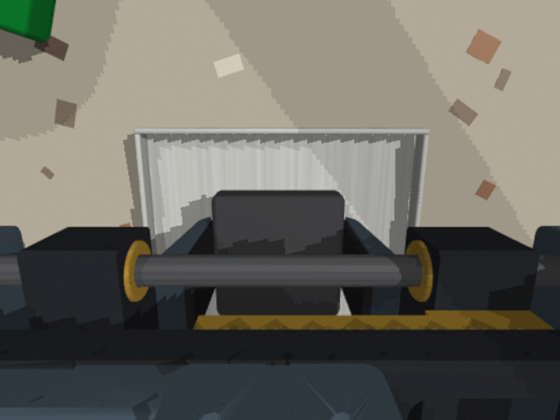

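The coaster (cols 213–344) is centred and aligned within the tray walls (cols 138–425). I'll lower it the last 9 mm.

Request:
servo_tool([
  [[0,0,0],[0,0,2],58],
  [[0,0,0],[0,0,2],58],
  [[0,0,0],[0,0,2],58],
  [[0,0,0],[0,0,1.5],58],
  [[0,0,0],[0,0,1],58],
  [[0,0,0],[0,0,0.6],58],
  [[0,0,0],[0,0,0.3],58],
  [[0,0,0],[0,0,0],58],
  [[0,0,0],[0,0,0],58],
  [[0,0,0],[0,0,0],58],
])

```text
time_s: 36.25
ee_pos: [465.8, 334.2, 9.1]
ee_rot: [180.0, -0.0, 86.5]
force: [-0.7, -0.4, -2.1]
gripper_width: 63.9
```

Run:
```python
from h import *
st()
```

```text
36.25 [465.8 334.2   9.1] [180.   -0.   86.5] [ 34.5  29.7 104.8  -0.   45.6 -52. ] [-0.75 -0.43 -2.14] [-0.03  0.07 -0.  ] 63.9
```

Contact is starting to unload the wrist. I'll lower another 0.6 mm, release and lift.

Request:
servo_tool([
  [[0,0,0],[0,0,0.6],58],
  [[0,0,0],[0,0,0.5],58],
  [[0,0,0],[0,0,0],66],
  [[0,0,0],[0,0,0],72],
  [[0,0,0],[0,0,0],78],
  [[0,0,0],[0,0,-5],78],
  [[0,0,0],[0,0,-20],78],
  [[0,0,0],[0,0,-30],78],
  [[0,0,0],[0,0,-25],78],
  [[0,0,0],[0,0,-5],78],
])

```text
time_s: 37.5
ee_pos: [467.3, 335.2, 97.6]
ee_rot: [179.8, -0.2, 86.5]
force: [0.3, -1.1, -0.3]
gripper_width: 77.8
```

Run:
```python
from h import *
st()
f=env.grab_frame("wrist"); cv2.imwrite("pics/w13.png",f["pixels"][:,:,::-1])
f=env.grab_frame("top"); cv2.imwrite("pics/t13.png",f["pixels"][:,:,::-1])
for o in darks(f,(200,140,260,205)): print(o)
rows(634,114,70,-2,10)
```

```text
37.5 [467.3 335.2  97.6] [179.8  -0.2  86.5] [ 34.5  23.7  99.4  -0.   56.6 -52. ] [ 0.33 -1.08 -0.28] [0.03 0.01 0.02] 77.8
(array([230., 173.]), array([632.3, 114.6]), array([64.8, 67.7]), 88.9)
[0.0, -0.0, 8.9] [-21.0, 18.0, 2.6]
[0.0, -0.0, 8.9] [-18.0, 21.1, 2.6]
[0.0, -0.0, 8.9] [-14.5, 23.6, 2.6]
[0.0, -0.0, 8.9] [-10.7, 25.5, 2.6]
[0.0, -0.0, 8.9] [-6.7, 26.9, 2.6]
[0.0, -0.0, 8.9] [-2.5, 27.6, 2.6]
[0.0, -0.0, 8.9] [1.8, 27.6, 2.6]
[0.0, -0.0, 8.9] [6.1, 27.0, 2.6]
[0.0, -0.0, 8.9] [10.1, 25.8, 2.6]
[0.0, -0.0, 8.9] [14.0, 23.9, 2.6]
```

View pics/w13.png

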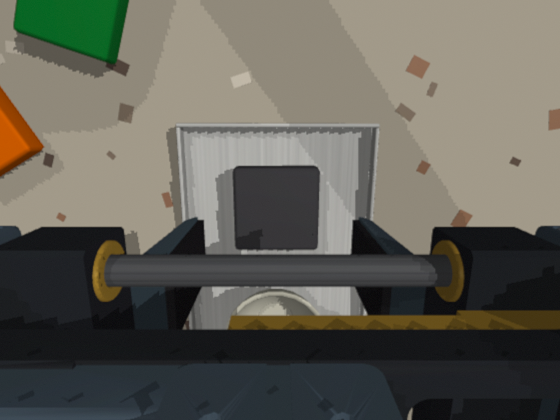

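View pics/t13.png

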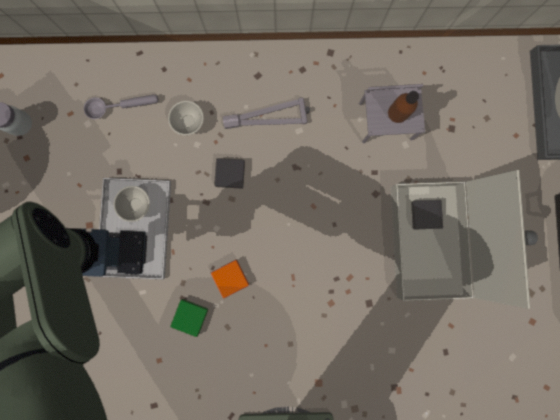

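The grippy coaster lies flat on the empty end of the tray. Now L.

Request:
servo_tool([
  [[0,0,8],[-18,16,0],78],
  [[0,0,9],[-18,21,0],84],
  [[0,0,9],[-14,24,2],91],
  [[0,0,9],[-10,26,3],91],
  [[0,0,9],[-6,27,3],91],
  [[0,0,9],[-2,28,3],91],
  [[0,0,9],[2,28,3],91],
  [[0,0,9],[6,27,3],91],
  [[0,0,9],[9,23,3],91],
  [[0,0,6],[8,12,3],91],
])

```text
time_s: 38.85
ee_pos: [618.4, 120.7, 56.3]
ee_rot: [179.6, 1.2, -2.2]
force: [0.5, -0.0, -0.2]
gripper_width: 91.0
```

Run:
```python
from h import *
env.grab_frame("wrist");st()
rows(634,115,6,-2,1)
```

```text
38.9 [619.  119.5  55.6] [179.5   1.2  -2.4] [10.  31.3 92.9 -0.2 57.2 12.5] [ 0.71 -0.61 -1.01] [-0.14 -0.02 -0.04] 91.2
[0.5, 1.2, -0.4] [16.2, 3.5, 49.3]
```

Request:
servo_tool([
  [[0.5,1.2,-0.4],[8,2,3],91],
  [[0,0,0],[6,1.5,6],91],
  [[0,0,0],[2,0,8],91],
  [[0,0,0],[0,0,8],91],
  [[0,0,0],[0,0,8],91],
  [[0,0,0],[0,0,6],91],
  [[0,0,0],[0,0,5],91],
  [[0,0,0],[0,0,3],91],
  [[0,0,0],[0,0,1],91],
  [[0,0,0],[0,0,0],91],
])

```text
time_s: 40.15
ee_pos: [633.3, 116.8, 1.9]
ee_rot: [-180.0, 0.2, -1.6]
force: [-0.7, 0.1, 0.8]
gripper_width: 91.1
```

Run:
```python
from h import *
st()
f=env.grab_frame("wrist"); cv2.imwrite("pics/w14.png",f["pixels"][:,:,::-1])
```

```text
40.15 [633.3 116.8   1.9] [-180.     0.2   -1.6] [ 9.4 35.2 94.6  0.1 50.4 10.9] [-0.71  0.06  0.81] [-0.15  0.   -0.03] 91.1
```

View pics/w14.png

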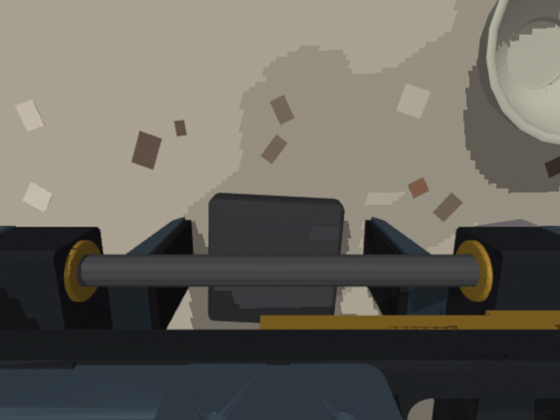

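The coaster is centred (cols 209–343) but turned about 3° from the jaws. I'll turn to match, raise 4 mm and grip.

Request:
servo_tool([
  [[0,0,1.5],[0,0,-2.5],91],
  [[0,0,1.3],[0,0,-1.5],91],
  [[0,0,0],[0,0,0],84],
  [[0,0,0],[0,0,0],74],
  [[0,0,0],[0,0,0],66],
  [[0,0,0],[0,0,0],58],
  [[0,0,0],[0,0,0],58],
  [[0,0,0],[0,0,0],58],
  [[0,0,0],[0,0,0],58],
  [[0,0,0],[0,0,0],58],
])

```text
time_s: 41.45
ee_pos: [633.1, 116.8, 6.9]
ee_rot: [-180.0, 0.2, -4.6]
force: [-1.4, -0.3, 0.2]
gripper_width: 63.5
```

Run:
```python
from h import *
st()
f=env.grab_frame("wrist"); cv2.imwrite("pics/w15.png",f["pixels"][:,:,::-1])
rows(418,-326,100,0.9,14)
```

```text
41.45 [633.1 116.8   6.9] [-180.     0.2   -4.6] [ 9.4 34.8 94.4  0.1 50.9 13.9] [-1.38 -0.34  0.24] [-0.06  0.2  -0.02] 63.5
[-0.0, 0.0, -0.4] [-12.8, 32.8, -6.6]
[-0.0, 0.0, -0.4] [-13.0, 32.7, -6.6]
[-0.0, 0.0, -0.4] [-13.3, 32.6, -6.6]
[-0.0, 0.0, -0.4] [-13.5, 32.5, -6.6]
[-0.0, 0.0, -0.4] [-13.7, 32.4, -6.6]
[-0.0, 0.0, -0.4] [-13.9, 32.3, -6.6]
[-0.0, 0.0, -0.4] [-14.1, 32.2, -6.6]
[-0.0, 0.0, -0.4] [-14.3, 32.1, -6.6]
[-0.0, 0.0, -0.4] [-14.6, 32.0, -6.6]
[-0.0, 0.0, -0.4] [-14.8, 31.9, -6.6]
[-0.0, 0.0, -0.4] [-15.0, 31.8, -6.6]
[-0.0, 0.0, -0.4] [-15.2, 31.7, -6.6]
[-0.0, 0.0, -0.4] [-15.4, 31.6, -6.6]
[-0.0, 0.0, -0.4] [-15.6, 31.5, -6.6]
```

View pics/w15.png

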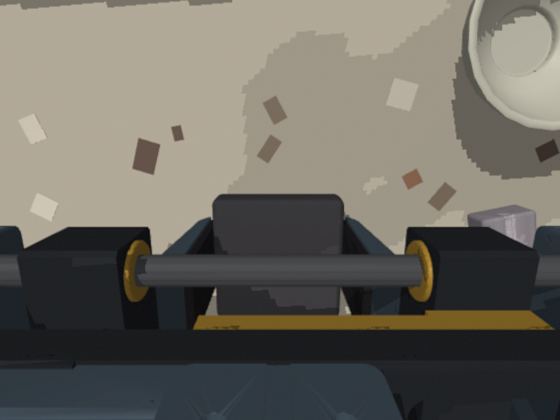

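Request:
servo_tool([
  [[0,0,0],[0,0,-15],58],
  [[0,0,0],[0,0,-30],58],
  [[0,0,-0.4],[-8,20,-35],58],
  [[0,0,-0.6],[-14,34,-15],58],
  [[0,0,-0.6],[-16,38,0],58],
  [[0,0,-0.6],[-16,38,0],58],
  [[0,0,-0.6],[-16,38,0],58],
  [[0,0,-0.6],[-16,38,0],58],
  [[0,0,-0.6],[-17,38,0],58],
  [[0,0,-0.6],[-17,38,0],58],
])

```text
time_s: 42.75
ee_pos: [497.3, -165.9, 106.3]
ee_rot: [179.9, 0.4, 0.5]
force: [0.0, 0.0, -4.8]
gripper_width: 63.5
```

Run:
```python
from h import *
st()
rows(419,-326,100,0.9,8)
```

```text
42.75 [ 497.3 -165.9  106.3] [179.9   0.4   0.5] [-19.6  19.4 105.1  -0.2  55.9 -20. ] [ 0.02  0.02 -4.84] [-0.13 -0.05  0.02] 63.5
[0.0, 0.0, -0.0] [-10.0, 19.9, 0.9]
[0.0, 0.0, -0.0] [-10.0, 19.9, 0.9]
[0.0, 0.0, -0.0] [-10.0, 19.9, 0.8]
[0.0, 0.0, -0.0] [-10.0, 19.9, 0.8]
[0.0, 0.0, -0.0] [-10.0, 19.9, 0.8]
[0.0, 0.0, -0.0] [-10.1, 19.9, 0.8]
[0.0, 0.0, -0.0] [-10.1, 19.9, 0.8]
[0.0, 0.0, -0.0] [-10.1, 19.9, 0.8]
```

Request:
servo_tool([
  [[0,0,0],[-11,25,0],58],
  [[0,0,0],[-11,25,0],58],
  [[0,0,0],[-11,24,0],58],
  [[0,0,0],[-11,22,0],58],
  [[0,0,0],[-11,20,0],58],
  [[0,0,0],[-9,14,0],58],
  [[0,0,0],[-5,8,0],58],
  [[0,0,0],[-2,3,0],58],
  [[0,0,0],[0,0,0],58],
  [[0,0,0],[0,0,0],58],
])

```text
time_s: 44.0
ee_pos: [422.0, -312.8, 108.5]
ee_rot: [-180.0, 0.4, 0.3]
force: [0.6, 0.1, -6.0]
gripper_width: 63.4
```

Run:
```python
from h import *
st()
f=env.grab_frame("wrist"); cv2.imwrite("pics/w16.png",f["pixels"][:,:,::-1])
rows(419,-326,9.8,0.9,1)
```

```text
44.0 [ 422.  -312.8  108.5] [-180.     0.4    0.3] [-37.6  19.3 104.8  -0.3  56.2 -37.8] [ 0.58  0.06 -6.01] [-0.09  0.04 -0.  ] 63.4
[-0.0, 0.4, -0.6] [-2.4, 13.2, 98.7]
```

View pics/w16.png

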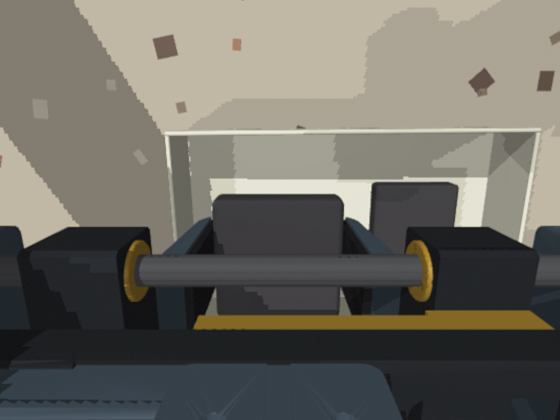

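Request:
servo_tool([
  [[0,0.4,-0.4],[-1,6,5],58],
  [[0,0,0],[-1,5,10],58],
  [[0,0,0],[0,1.5,13],58],
  [[0,0,0],[0,0,14],58],
  [[0,0,0],[0,0,13],58],
  [[0,0,0],[0,0,11],58],
  [[0,0,0],[0,0,8],58],
  [[0,0,0],[0,0,5],58],
  [[0,0,0],[0,0,3],58],
  [[0,0,0],[0,0,1],58],
])

```text
time_s: 45.3
ee_pos: [420.3, -325.5, 18.8]
ee_rot: [-179.9, 0.0, 0.8]
force: [0.1, -0.2, -6.7]
gripper_width: 63.8
```

Run:
```python
from h import *
st()
f=env.grab_frame("wrist"); cv2.imwrite("pics/w17.png",f["pixels"][:,:,::-1])
rows(419,-326,9.8,0.9,1)
```

```text
45.3 [ 420.3 -325.5   18.8] [-179.9    0.     0.8] [-39.   26.1 109.9   0.   44.1 -39.8] [ 0.07 -0.22 -6.67] [-0.07  0.07  0.  ] 63.8
[-0.1, 0.0, -0.1] [-1.4, 0.5, 9.0]
```

View pics/w17.png

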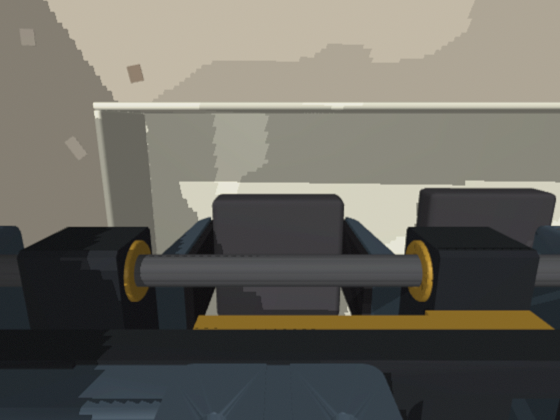

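Request:
servo_tool([
  [[0,0,0],[0,0,2],58],
  [[0,0,0],[0,0,2],58],
  [[0,0,0],[0,0,2],58],
  [[0,0,0],[0,0,1.5],58],
  [[0,0,0],[0,0,1],58],
  [[0,0,0],[0,0,0.7],58],
  [[0,0,0],[0,0,0.5],58],
  [[0,0,0],[0,0,0.3],58],
  [[0,0,0],[0,0,0],58],
  [[0,0,0],[0,0,0],58],
])

```text
time_s: 46.6
ee_pos: [420.9, -326.0, 10.0]
ee_rot: [180.0, -0.1, 0.8]
force: [0.3, 1.2, -2.5]
gripper_width: 63.8
```

Run:
```python
from h import *
st()
```

```text
46.6 [ 420.9 -326.    10. ] [ 1.8e+02 -1.0e-01  8.0e-01] [-39.   26.8 110.4   0.   42.8 -39.8] [ 0.31  1.21 -2.55] [0.01 0.22 0.03] 63.8
```

Request:
servo_tool([
  [[0,0,0],[0,0,0.6],58],
  [[0,0,0],[0,0,0.5],58],
  [[0,0,0],[0,0,0],66],
  [[0,0,0],[0,0,0],72],
  [[0,0,0],[0,0,0],76],
  [[0,0,0],[0,0,-5],76],
  [[0,0,0],[0,0,-20],76],
  [[0,0,0],[0,0,-35],76],
  [[0,0,0],[0,0,-40],76],
  [[0,0,0],[0,0,-40],76],
])

```text
time_s: 47.85
ee_pos: [420.6, -325.8, 152.0]
ee_rot: [-180.0, 0.0, 0.8]
force: [-0.3, -0.3, 0.2]
gripper_width: 75.9
```

Request:
servo_tool([
  [[0,0,0],[0,-25,-10],76],
  [[0,0,0],[0,-35,-5],76],
  [[0,0,0],[0,-40,0],76],
  [[0,0,0],[0,-40,0],76],
  [[0,0,0],[0,-40,0],76],
  [[0,0,0],[0,-40,0],76],
  [[0,0,0],[0,-30,0],76],
  [[0,0,0],[0,-15,0],76],
  [[0,0,0],[0,0,0],76],
  [[0,0,0],[0,0,0],76],
])

```text
time_s: 49.1
ee_pos: [408.2, -44.2, 163.5]
ee_rot: [-179.8, 0.5, 0.9]
force: [0.7, -0.7, 0.2]
gripper_width: 76.1
```

Run:
```python
from h import *
st()
f=env.grab_frame("top"); cv2.imwrite("pics/t18.png",f["pixels"][:,:,::-1])
f=env.grab_frame("scene"); cv2.imwrite("pics/s18.png",f["pixels"][:,:,::-1])
```

```text
49.1 [408.2 -44.2 163.5] [-179.8    0.5    0.9] [ -7.9   6.3 113.6   0.2  60.7  -9. ] [ 0.73 -0.73  0.16] [-0.09 -0.02 -0.  ] 76.1
```

View pics/t18.png

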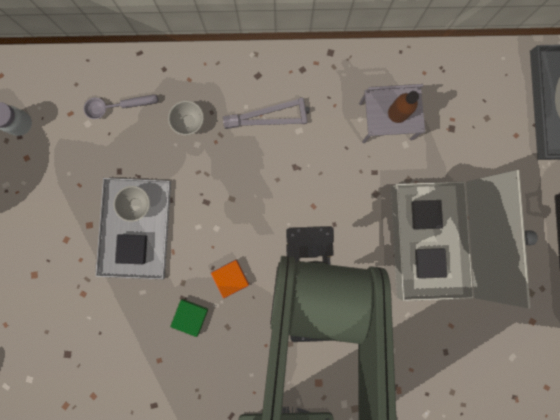

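View pics/s18.png

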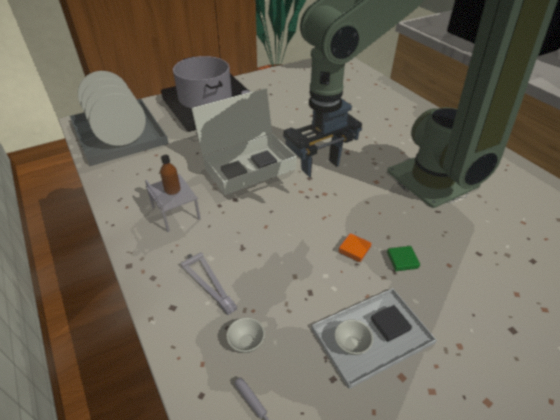

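Both views show the coaster flat in the tray at top-view (131,249) and two flat in the tub at (428,214) and (431,263). The bowls, tongs, bottle and decoys are at their first pixel positions, and the arm is clear. Handing in.

Run:
```python
from workcell import env
print(env.job_done())
```

```text
the job is handed in; nothing more can be done
None
```

I slid all three coasters before picking them up. The grippy one is set flat on the empty end of the tray, and both slick ones are flat side by side in the tub. The job was handed in at about 49 s of the 72 s allowed.

- **Drag:** the right-hand coaster took about 8 N while sliding. The left and middle ones read about 1.5–2 N. That is above the 0.4–1 N stated for slick ones, but the two were alike and far below the third.
- **Slide lengths:** the middle coaster slid about 6.5 cm and the left about 7.5 cm. The right one went about 10 cm, more than the 6 cm asked. My first push on it stalled and tilted the tool about 8°, so I backed off, levelled and pushed again with larger steps, which overshot.
- **Last checks:** the final top and scene views show all three coasters lying flat where they belong. The bowls, tongs, bottle and the orange and green decoys appear unmoved. The gripper was empty and clear of everything, and the highest force reading I saw was about 12 N.

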